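# Fish the lost brass nut out of the fence gap

### The job

A knurled brass nut has dropped into the narrow gap between the saw fence and the machine block, under the clear guard. Take the orange-handled bent hook from its stand, reach in over the nut, set the hook's foot lightly down on the floor behind it and, keeping the foot on the floor, gently draw it out past the yellow spring flap until it lies fully out of the gap on the open metal plate in front, touching the nut only with the hook and never pressing the hook hard on the saw table; then hang the hook back on its stand. Leave everything else on the bench where it is.

Things in the scene. Friction and masses are not known exactly. Their poses are not given: they have to be found in the camera images.
- hook: Telescopic bent hook, 0.23 kg, hanging upright in the stand, toe along stand +x. Origin: centre of the underside of its 40 x 40 x 5 mm steel collar; z up, x the way the toe points. Above the collar the orange handle; below it a tube of 11 mm diameter to z = -45 mm, then the 8 mm bent rod (see tube_end).
- grip (a point): Point in the hook's orange handle, 35 mm above the collar's underside, axes as the hook's. The handle is 28 mm along x, 16 mm along y, and reaches from 30 mm below to 25 mm above this point.
- tube_end (a point): Lower end of the hook's tube, 45 mm below its origin. Rod pushed in: toe axis 24 mm below this, toe 8 mm thick, 70 mm along +x; at its end a flat foot (6 mm in x, 16 in y) points down, underside 50 mm below this, 22 mm below the toe; it springs up by 8 mm at most, 2.5 N/mm. The rod was left pulled out an unmeasured 0 to 40 mm, lowering toe and foot: feel for it. It creeps 0.3 mm/s at 10 N.
- stand: Fixed hook stand. Origin on the bench under the hang point; z up. Wooden foot 130 x 100 x 12 mm, post at y = +45 to +59 mm; on top a level fork of two prongs 10 mm wide, 8 mm thick, inner faces at x = -10 and +10 mm, from the post to open ends at y = -26 mm. The hook's collar rests on them, tube between. Lift it 10 mm, then draw it out along -y; hang it back the same way.
- hang (a point): Where the hook's origin rests on the stand: midway between the prongs, level with their tops, 155 mm above the bench. Axes as the stand's.
- gap: Fixed piece of saw table with the gap. Origin at the gap's mouth, mid-width, at bench height; x runs into the gap, z up. Gap: x = 0 to a closed end at 127 mm, 30 mm wide (y -15 to 15), between the aluminium fence (+y, 45 mm thick) and the grey block (-y, 58 mm), both 68 mm high. The hook must not press on any of it (plate, walls, guard, flap) with more than 9 N.
- plate: The metal plate of that piece, 6 mm thick, 245 x 150 mm, fixed: the gap's floor and the open plate in front. Origin and axes as the gap's. The hook's foot must rest on it (at least 0.5 N, within the 9 N) while it starts the nut moving.
- mouth (a point): Mouth of the gap, mid-width, on top of the metal plate (6 mm over the bench); axes as the gap's. The plate is the gap's floor and, in front, an open level plate reaching 110 mm to -x and 75 mm to either side.
- guard_edge (a point): Front edge, mid-width, of the underside of the clear guard, 55 mm inside the mouth and 54 mm over the floor. The guard (6 mm thick) covers the gap from here inwards; nearer the mouth the gap is open above. Two black knobs on the fence top reach 82 mm over the bench, 20 and 60 mm further in.
- flap (a joint): Small yellow sprung flap across the gap, 18 mm long, 4 mm thick, top 14.5 mm over the floor, hinged upright on the fence side 34 mm inside the mouth. 0 rad = straight across, leaving 13 mm to the block; it swings only outwards, towards the mouth, up to 1.5 rad, against a spring of 0.012 Nm plus 0.03 Nm/rad. The nut and foot push it open on the way out, against a few newtons.
- nut: The lost nut: knurled brass cylinder, 22 mm diameter, 7 mm high, about 20 g, standing flat on the gap's floor 62 to 92 mm inside the mouth. Origin: centre of its underside, z up.
- offcut: bystander: pale wood offcut with one red end, 120 x 40 x 35 mm, origin under its centre
- pushstick: bystander: black bent push stick, about 270 mm long, 24 mm thick
- glue: bystander: white glue bottle, 56 mm diameter, 150 mm high, origin under its centre
- tub: bystander: blue open tub, 100 x 80 x 40 mm, origin under its centre
- driver: bystander: screwdriver lying on the bench
- block: bystander: wood block 160 x 60 x 28 mm, origin under its centre
- square: bystander: try square lying on the bench, stock 30 x 100 x 18 mm, blade 150 mm

How it is judged:
By the outcome, as a careful person would: the job done as asked, in the order asked, and still so for the second after the job is handed in, with the robot touching nothing.
It also fails if it takes over 61 s, if anything falls off the work surface, if the arm or the gripper's body presses on something with over 40 N, if the wrist force passes 120 N, or if a joint passes its speed limit or range.

### The arm

A 6-joint arm with a two-finger parallel gripper is mounted at the origin on the work surface. World frame = base frame: x ahead of the robot, y to its left, z up, the work surface at z = 0. Lengths are in mm, angles in rad, forces in N, time in s.
With the tool pointing down it reaches from about 375 to 975 mm from the base axis. Payload 3.8 kg.
Tool frame: the origin (TCP) lies at the very end of the fingers, on their centre line; the grasp point (between the pads) lies 19 mm behind it; z points along the fingers, x is the direction in which the jaws open and shut, and the axes are right-handed (so a half turn about z gives the same grasp; the last joint's range is limited). The gripper opens to 85 mm and grips with 20 to 120 N. Pads are 22 mm wide; open, the fingers measure 114 mm over their backs; the gripper's body (76 mm by 85 mm) begins 54 mm behind the grasp point. The pads swing forward as they close: fully open they stand 13 mm farther back than shut.
Start: joints at [1.195, 0.264, 1.604, -0, 1.274, -0.037], TCP at [224.337, 636.624, 231.28] pointing down, gripper open.
Joint ranges: [-2.63, 2.63], [-0.94, 2.18], [0.31, 2.57], [-1.31, 4.45], [0, 2.66], [-2.55, 2.55]. Speed limits (rad/s): [2.57, 2.57, 3.14, 3.14, 3.14, 3.14].

### API

Orientations are given as a 3x3 rotation matrix whose columns are the frame's x, y, z axes.
In Python, from plant import telemetry, grab_frame, hand_in, boxes_of gives the robot as it stands.
- The arm moves only by the tool step_arm, never from a script. Its argument "steps" is a list of rows, each a list of 4 numbers: the shift along the tool's x, y, z in m, then the turn about the tool's z in rad. A call has 1 to 10 rows; each row is the pose to reach, as a shift and turn from the pose measured when the call began, along the tool's axes at that moment; what a row does not reach only later rows make up. A row lasts 1/8 s, in which the tool goes at most 62.5 mm and 10.7 degrees, less where a joint would pass 70% of its speed; a pose out of reach is approached as far as the arm can. A call with a gripper value outside its range is refused whole. "fingers" is the opening, from 0 (shut) to 1 (fully open), set as the call begins (left out, the last holds). The fingers move at their own pace and stop on an object; "grip_force" is the grip in N (left out, the last holds). Time passes only in rows, so rows that repeat a pose let the fingers close. It gives the time, the measured TCP pose, the force and the opening at its end, in the units of the state.
- telemetry.observe(): the state, without advancing time (a new reading comes with each control period).
- grab_frame(name): name is "scene" or "side" or "wrist"; returns a dict with "frame" (400x640x3 uint8, blue, green, red), "depth" (400x640 float32, mm along the optical axis (not along the pixel's ray), 0 where there is no reading), "K" (3x3 intrinsics, pixels), "dist_coeffs" ([k1, k2, p1, p2, k3] as OpenCV has them; the pictures are not rectified), "world_from_camera" (4x4, takes a point from camera to world coordinates); the wrist camera has in their place "T_tool_cam" (4x4, takes a point from camera to tool coordinates, whose origin is the TCP and whose axes are the tool frame's). Camera axes: x right, y down, z forward; pixel columns grow to the right and rows downward; lengths in mm; the calibration is good to about 2 mm. A picture is of the moment at which its call begins: read the wrist's pose just before it.
- hand_in(): hands the job in, once; it reports no verdict.
Trained networks look in the newest picture that a camera, given by its name, has taken for a name from the list of things; names that differ only in an ending like _2 or _b are one class to them, and where a whole thing is asked for, a point or a joint stands for the part that bears it (a point fixed in the world has none). Each returns a list of dicts, best first, with "conf" (0 to 1); they miss things now and then, are a little off and sometimes report something else, mostly with a low value. They report only what shows in the picture. A call takes as long as a camera call.
- boxes_of(name, camera): "extent" ([left, top, right, bottom] in pixels, round what is visible of it).
The state is a dict: "clock": time; "q": joint angles; "joint_vel": joint speeds; "effort": joint torques, N m; "tool_pos": TCP position; "tool_rot": TCP orientation; "contact_force": force on the tool from outside, world axes, zero at the start; "ft_torque": the same for the moment, N m; "opening": finger opening in mm.
Only numpy, scipy, OpenCV 4.12 (cv2) and the standard library are available. Lean on these libraries where they do the work, as an engineer would, in place of code of your own. Each camera call takes 0.05 s, during which the arm holds its last target.

## Working session

There is one attempt and no reset: what is moved stays moved. The work goes in short steps, Python scripts to look and compute and a tool call to move; the robot and the scene stay as the last step left them, time stands still between calls to the robot, and variables do not carry over. Pictures are saved under pics/ and viewed, and the job is handed in when it is done.

Besides the shell and the picture viewer there is one more tool, called after "Call:" by a JSON object that holds its "method" and its "body". step_arm: Moves the arm, as the interface text tells. Its arguments: {"type":"object","properties":{"steps":{"type":"array"},"fingers":{"type":"number"},"grip_force":{"type":"number"}},"required":["steps"]}

```bash
ls; mkdir -p pics; python3 - <<'E'
from plant import telemetry, grab_frame, boxes_of
import cv2,pickle
print(telemetry.observe())
for c in ["scene","side","wrist"]:
    f=grab_frame(c); pickle.dump(f,open(f"{c}0.pkl","wb"))
    cv2.imwrite(f"pics/{c}0.png",f["frame"])
    print(c,f["K"],f["dist_coeffs"],f.get("world_from_camera",f.get("T_tool_cam")))
    for n in ["hook","stand","gap","flap","nut","plate"]:
        print(n,boxes_of(n,c)[:2])
E
```

```text
pics
{'clock': 0.0, 'q': array([ 1.19510703e+00,  2.64741112e-01,  1.60538210e+00,  2.14625641e-05,
        1.27368108e+00, -3.68899916e-02]), 'joint_vel': array([-0.00014352, -0.00075277,  0.0004534 , -0.00037389, -0.0007383 ,
       -0.00071896]), 'effort': array([-6.46980443e-04, -5.15110230e+01, -3.67311752e+01, -3.19589144e-04,
        1.28981363e-02, -1.47574855e-05]), 'tool_pos': array([224.06089754, 635.95554798, 229.96575211]), 'tool_rot': array([[ 3.32359921e-01,  9.43152264e-01, -8.30571173e-04],
       [ 9.43150042e-01, -3.32360943e-01, -2.04985659e-03],
       [-2.20937630e-03, -1.02063063e-04, -9.99997554e-01]]), 'contact_force': array([-0.65383422,  0.32587521,  0.56535111]), 'ft_torque': array([-0.0203953 ,  0.00844246,  0.03076708]), 'opening': 85.42579622193998}
scene [[386.95108744   0.         316.25001811]
 [  0.         386.95108744 198.22954006]
 [  0.           0.           1.        ]] [-0.08662311  0.          0.          0.          0.        ] [[-2.17167766e-01  5.10558438e-01 -8.31966491e-01  1.63484586e+03]
 [ 9.76127534e-01  1.10414684e-01 -1.87039128e-
[... 1231 characters left out ...]
.0, 279.8], 'conf': 0.66}]
wrist [[296.45778033   0.         315.21960543]
 [  0.         296.45778033 200.35928678]
 [  0.           0.           1.        ]] [-0.01529053  0.          0.          0.          0.        ] [[ 9.99999708e-01  7.13250003e-04  2.75002963e-04  7.48229891e-01]
 [-7.63080117e-04  9.52766472e-01  3.03702927e-01 -7.79670969e+01]
 [-4.53974891e-05 -3.03703048e-01  9.52766738e-01 -1.41567718e+02]
 [ 0.00000000e+00  0.00000000e+00  0.00000000e+00  1.00000000e+00]]
hook [{'extent': [140.3, 373.0, 174.4, 400.0], 'conf': 0.45}]
stand [{'extent': [141.0, 373.1, 171.2, 397.7], 'conf': 0.78}]
gap [{'extent': [139.5, 371.3, 172.6, 399.1], 'conf': 0.33}]
flap []
nut []
plate []
```

View pics/scene0.png

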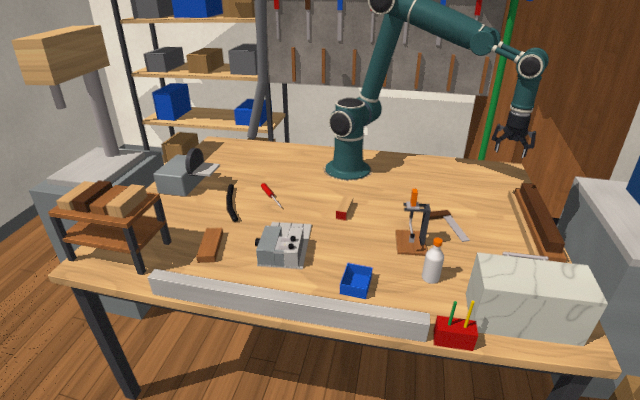

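View pics/side0.png

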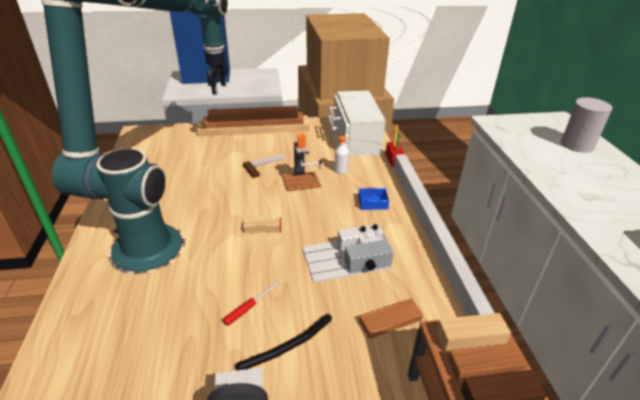

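View pics/wrist0.png

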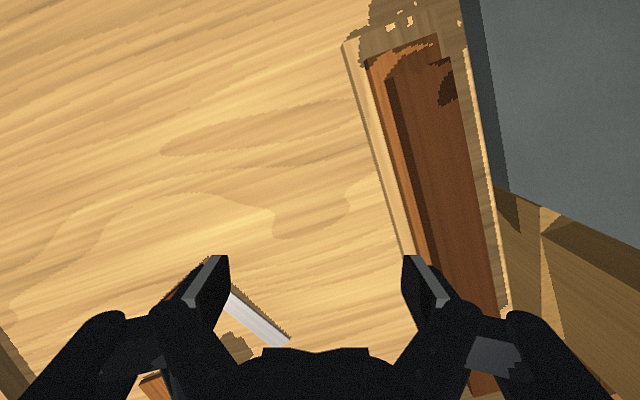

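Scene view: stand around (412,225) with the hook hanging, gap piece around (283,245). Side view: stand (301,165), gap piece (350,252), its mouth facing left, towards the robot. I'll zoom in and compute positions.

```bash
cat > H.py <<'E'
import numpy as np,cv2,pickle
def load(n): return pickle.load(open(n,'rb'))
def deproj(f,u,v,d=None,T=None):
    T=f.get("world_from_camera") if T is None else T
    if d is None: d=f["depth"][int(round(v)),int(round(u))]
    p=cv2.undistortPoints(np.array([[[u,v]]],float),f["K"],f["dist_coeffs"])[0,0]
    return (T@np.array([p[0]*d,p[1]*d,d,1]))[:3]
def plane(f,u,v,z,T=None):
    T=f.get("world_from_camera") if T is None else T
    p=cv2.undistortPoints(np.array([[[u,v]]],float),f["K"],f["dist_coeffs"])[0,0]
    r=T[:3,:3]@np.array([p[0],p[1],1]); o=T[:3,3]
    return o+r*(z-o[2])/r[2]
def cloud(f,T=None):
    T=f.get("world_from_camera") if T is None else T
    h,w=f["depth"].shape
    u,v=np.meshgrid(np.arange(w),np.arange(h))
    p=cv2.undistortPoints(np.stack([u,v],-1).reshape(-1,1,2).astype(float),f["K"],f["dist_coeffs"]).reshape(h,w,2)
    d=f["depth"]
    P=np.stack([p[...,0]*d,p[...,1]*d,d],-1)
    return P@T[:3,:3].T+T[:3,3]
def proj(f,P,T=None):
    T=f.get("world_from_camera") if T is None else T
    Ti=np.linalg.inv(T); P=np.atleast_2d(P)
    c=P@Ti[:3,:3].T+Ti[:3,3]
    return cv2.projectPoints(c,np.zeros(3),np.zeros(3),f["K"],f["dist_coeffs"])[0].reshape(-1,2)
def crop(f,u0,v0,u1,v1,s,name):
    c=f["frame"][v0:v1,u0:u1]; cv2.imwrite(name,cv2.resize(c,None,fx=s,fy=s,interpolation=cv2.INTER_CUBIC))
def toolT(st,f):
    T=np.eye(4);T[:3,:3]=st["tool_rot"];T[:3,3]=st["tool_pos"]
    return T@f["T_tool_cam"]
E
python3 - <<'E'
from H import *
s=load('scene0.pkl');d=load('side0.pkl')
crop(s,240,180,440,290,4,'pics/s1.png')
crop(d,270,125,410,295,4.5 and 3.5,'pics/d1.png')
for f,n in((s,'scene'),(d,'side')):
    P=cloud(f)
    m=(P[...,0]>300)&(P[...,0]<900)&(P[...,1]>-300)&(P[...,1]<500)
    hsv=cv2.cvtColor(f["frame"],cv2.COLOR_BGR2HSV)
    o=m&(hsv[...,0]>5)&(hsv[...,0]<18)&(hsv[...,1]>200)&(P[...,2]>145)&(P[...,2]<240)
    print(n,'orange',o.sum(),P[o].mean(0) if o.any() else 0)
    for z0,z1 in((-3,3),(3,12),(20,45),(62,80),(80,90),(140,160),(150,225)):
        k=m&(P[...,2]>z0)&(P[...,2]<z1); print(z0,z1,k.sum())
E
```

```text
scene orange 127 [581.82976646 314.22691167 179.63568599]
-3 3 12804
3 12 1430
20 45 1147
62 80 1201
80 90 202
140 160 752
150 225 760
side orange 63 [537.44446207 290.05303205 186.14983071]
-3 3 16174
3 12 5562
20 45 1745
62 80 1601
80 90 190
140 160 312
150 225 442
```

View pics/s1.png

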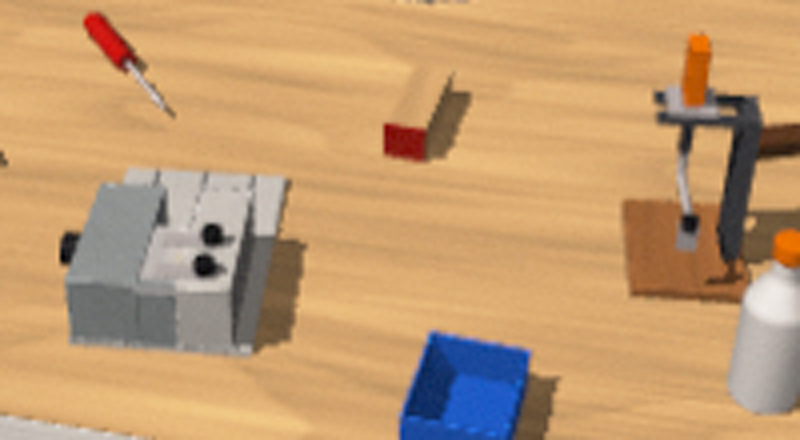

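View pics/d1.png

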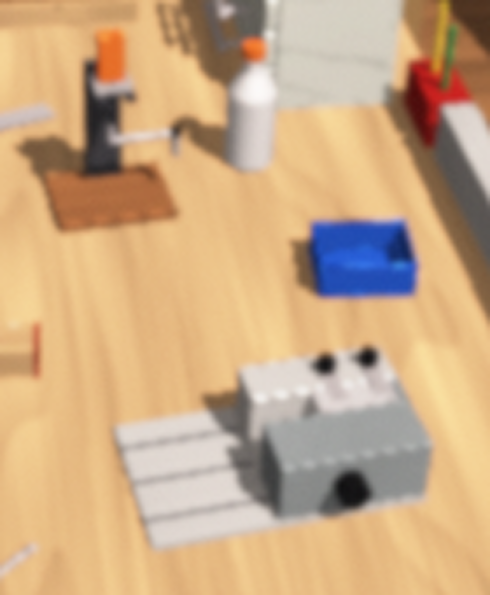

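```bash
python3 - <<'E'
from H import *
s=load('scene0.pkl');d=load('side0.pkl')
np.set_printoptions(precision=1,suppress=True)
c=lambda u,v:(u/3.5+270,v/3.5+125)
e=lambda u,v:(u/4+240,v/4+180)
print('plate side front corners',plane(d,*c(117,425),6),plane(d,*c(155,547),6), 'far right', plane(d,*c(425,500),6))
print('plate scene',plane(s,*e(288,178),6),plane(s,*e(126,169),6),plane(s,*e(252,354),6),plane(s,*e(70,342),6))
print('blocktop side', [plane(d,*c(*p),68) for p in((263,428),(430,440),(240,372),(283,468))])
print('blocktop scene', [plane(s,*e(*p),68) for p in((105,184),(167,184),(68,285),(135,290),(232,292),(253,196))])
print('handle top side',plane(d,*c(110,32),215),'scene',plane(s,*e(700,37),215))
print('toe end side',plane(d,*c(178,145),20),'stand foot side',[plane(d,*c(*p),12) for p in((47,172),(60,229),(178,213),(155,167))])
print('stand foot scene',[plane(s,*e(*p),12) for p in((624,200),(632,294),(742,300))])
print('collar scene',plane(s,*e(690,108),155),'side',plane(d,*c(115,92),155))
E
```

```text
plate side front corners [490. -65.   6.] [ 505.5 -215.4    6. ] far right [ 743.6 -190.4    6. ]
plate scene [492.1 -58.1   6. ] [ 510.4 -210.     6. ] [734.3 -31.4   6. ] [ 752.3 -178.4    6. ]
blocktop side [array([ 605.7, -149.4,   68. ]), array([ 743.2, -180.8,   68. ]), array([598.6, -76. ,  68. ]), array([ 613.4, -198.6,   68. ])]
blocktop scene [array([ 619.2, -189. ,   68. ]), array([ 607.8, -137. ,   68. ]), array([ 754.8, -173.5,   68. ]), array([ 749.2, -120.2,   68. ]), array([735.2, -45.7,  68. ]), array([608.9, -60.8,  68. ])]
handle top side [522.  287.5 215. ] scene [517.6 291.1 215. ]
toe end side [606.7 371.6  20. ] stand foot side [array([456. , 345.1,  12. ]), array([461.9, 235.4,  12. ]), array([589.9, 250.4,  12. ]), array([576.7, 341.7,  12. ])]
stand foot scene [array([469.8, 249.1,  12. ]), array([602.6, 261.9,  12. ]), array([591.7, 352.3,  12. ])]
collar scene [530.6 290.7 155. ] side [524.8 270.1 155. ]
```

Call:
{"method": "step_arm", "body": {"steps": [[-0.574,0.65,0,-0.45],[-0.574,0.65,0,-0.45],[-0.574,0.65,0,-0.45],[-0.574,0.65,0,-0.45],[-0.574,0.65,0,-0.45],[-0.574,0.65,0,-0.45],[-0.574,0.65,0,-0.45],[-0.574,0.65,0,-0.45],[-0.574,0.65,0,-0.45],[-0.574,0.65,0,-0.45]]}}

```text
clock: 2.3
tool_pos: [529.6, 88.8, 231.7]
tool_rot: [[-0.111, 0.994, 0.001], [0.994, 0.111, 0.0], [0.0, 0.001, -1.0]]
contact_force: [0.7, 0.3, 0.9]
opening: 85.2
```

Call:
{"method": "step_arm", "body": {"steps": [[-0.222,0.092,0.08,0],[-0.222,0.092,0.08,0],[-0.222,0.092,0.08,0],[-0.222,0.092,0.08,0],[-0.222,0.092,0.08,0],[-0.222,0.092,0.08,0]]}}

```text
clock: 3.05
tool_pos: [645.4, -121.7, 151.4]
tool_rot: [[-0.11, 0.994, 0.0], [0.994, 0.11, 0.001], [0.001, 0.0, -1.0]]
contact_force: [-0.2, 0.4, 0.8]
opening: 85.3
```

```bash
python3 - <<'E'
from plant import telemetry, grab_frame, boxes_of
import cv2,pickle
from H import *
st=telemetry.observe(); f=grab_frame("wrist"); pickle.dump((st,f),open("w1.pkl","wb"))
for n in ["nut","flap"]: print(n,boxes_of(n,"wrist")[:3])
cv2.imwrite("pics/w1.png",f["frame"]); crop(f,200,0,440,260,3 and 2.3,"pics/w1c.png")
print(st["tool_pos"],st["clock"])
E
```

```text
nut [{'extent': [303.2, 208.4, 326.1, 221.4], 'conf': 0.61}]
flap [{'extent': [315.4, 180.2, 335.4, 185.6], 'conf': 0.7}]
[ 645.37469025 -121.69844863  151.36561148] 3.05
```

View pics/w1.png

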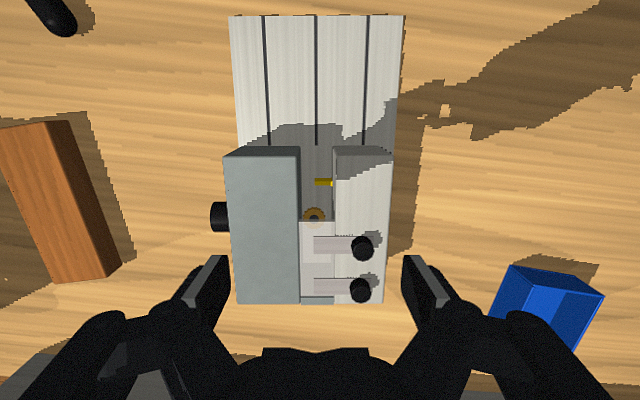

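View pics/w1c.png

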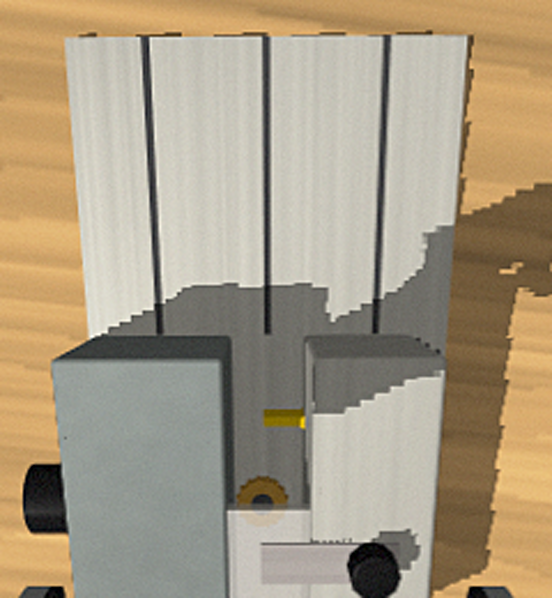

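```bash
python3 - <<'E'
from H import *
np.set_printoptions(precision=1,suppress=True)
st,f=load('w1.pkl'); T=toolT(st,f)
for n,u,v,z in [('pfl',228.5,15.5,6),('pfr',404.5,15.5,6),('blk front outer',223,157,68),('blk front inner',298,156,68),('fence front in',334.5,157,68),('fence front out',392,159,68),('blk far out',237,304,68),('blk far in',300,304,68),('fence far out',383,303,68),('nut',314,216,13),('flap tip',315,182,20.5),('guard edge',300,221,66),('guard edge r',333,221,66)]:
    print(n,plane(f,u,v,z,T), deproj(f,u,v,None,T))
E
```

```text
pfl [ 502.8 -210.9    6. ] [ 502.5 -211.2    4.7]
pfr [486.2 -61.8   6. ] [483.5 -59.6  -3.3]
blk front outer [ 612.7 -195.1   68. ] [ 612.9 -195.5   66.8]
blk front inner [ 605.7 -138.4   68. ] [ 609.  -139.1   48.3]
fence front in [ 603.4 -110.7   68. ] [ 607.1 -108.7   44.1]
fence front out [600.  -66.8  68. ] [600.1 -66.6  67.1]
blk far out [ 744.3 -180.5   68. ] [ 799.1 -196.4   -1.9]
blk far in [ 738.  -124.2   68. ] [ 789.8 -122.6   -0.5]
fence far out [728.9 -50.2  68. ] [778.2 -25.9  -1. ]
nut [ 673.4 -118.8   13. ] [ 673.6 -118.8   12.6]
flap tip [ 636.4 -121.9   20.5] [ 636.5 -121.9   20. ]
guard edge [ 659.1 -131.8   66. ] [ 659.6 -131.8   64.8]
guard edge r [ 656.1 -104.9   66. ] [ 656.7 -104.7   64.6]
```

Image up = the gap's mouth. The nut is visible just under the guard edge at (314,217), the flap at (324,183), and the plate front corners at (228,16) and (404,16). That gives the mouth at about (604,-124) with yaw 0.112, and the nut about 70 mm in, y about -2. Next I look at the stand.

Call:
{"method": "step_arm", "body": {"steps": [[0.372,-0.075,-0.139,1.58],[0.372,-0.075,-0.139,1.58],[0.372,-0.075,-0.139,1.58],[0.372,-0.075,-0.139,1.58],[0.372,-0.075,-0.139,1.58],[0.372,-0.075,-0.139,1.58],[0.372,-0.075,-0.139,1.58],[0.372,-0.075,-0.139,1.58],[0.372,-0.075,-0.139,1.58],[0.372,-0.075,-0.139,1.58]]}}

```text
clock: 4.45
tool_pos: [528.0, 242.1, 292.7]
tool_rot: [[0.994, 0.107, 0.004], [0.107, -0.994, 0.001], [0.004, -0.001, -1.0]]
contact_force: [1.1, -0.2, -0.7]
opening: 85.6
```

```bash
python3 - <<'E'
from plant import telemetry, grab_frame, boxes_of
import cv2,pickle
from H import *
st=telemetry.observe(); f=grab_frame("wrist"); pickle.dump((st,f),open("w2.pkl","wb"))
cv2.imwrite("pics/w2.png",f["frame"]); 
print(st["tool_pos"],st["clock"])
E
```

```text
[528.03215364 242.12265564 292.71591261] 4.45
```

View pics/w2.png

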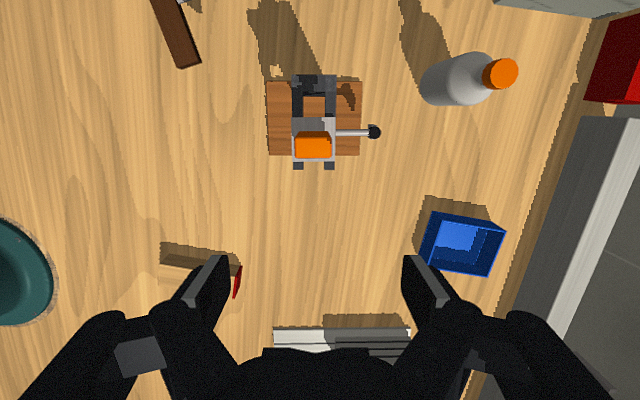

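```bash
python3 - <<'E'
from H import *
st,f=load('w2.pkl'); T=toolT(st,f)
crop(f,250,60,400,180,5,'pics/w2c.png')
E
```

```text
(no output)
```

View pics/w2c.png

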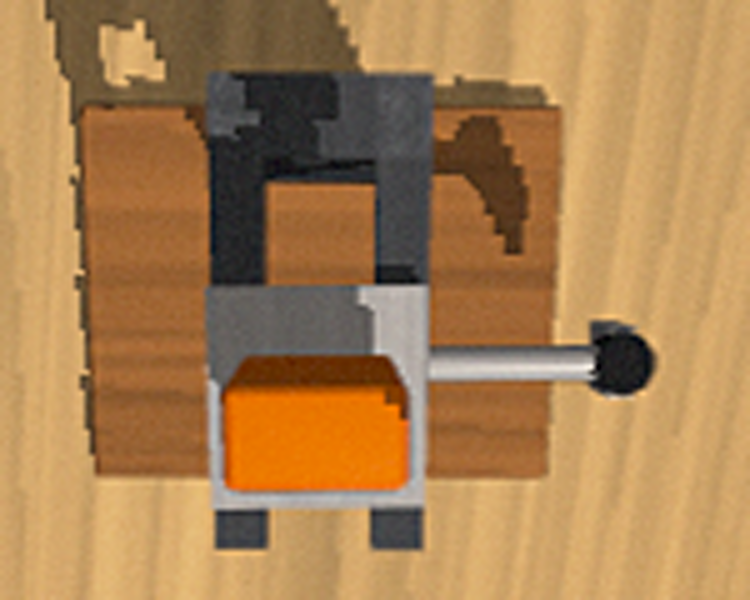

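```bash
python3 - <<'E'
from H import *
np.set_printoptions(precision=1,suppress=True)
st,f=load('w2.pkl'); T=toolT(st,f)
for n,u,v,z in [('h1',232,387,215),('h2',406,387,215),('h3',225,491,215),('h4',408,491,215),('c1',207,286,160),('c2',428,286,160),('c3',215,507,160),('c4',424,507,160),('pr l',216,548,155),('pr li',267,548,155),('pr ri',371,548,155),('pr r',422,548,155),('post l',208,73,155),('post r',432,73,155),('foot fl',97,474,12),('foot fr',547,474,12),('foot bl',82,108,12),('foot br',561,108,12)]:
    u=250+u/5;v=60+v/5
    print(n,plane(f,u,v,z,T), deproj(f,u,v,None,T))
E
```

```text
h1 [508.8 297.2 215. ] [508.7 297.  213.4]
h2 [534.  299.9 215. ] [534.1 299.7 213.6]
h3 [509.1 281.9 215. ] [506.5 272.  158.4]
h4 [536.2 284.8 215. ] [540.5 275.7 158.4]
c1 [500.2 308.6 160. ] [500.1 308.6 159. ]
c2 [539.4 312.8 160. ] [550.2 308.9  11.6]
c3 [505.  269.1 160. ] [505.  269.3 160.7]
c4 [543.7 273.3 160. ] [558.  245.8  -0.9]
pr l [505.6 260.3 155. ] [497.9 227.3   0.5]
pr li [515.3 261.4 155. ] [513.  228.6  -1.1]
pr ri [535.1 263.5 155. ] [543.8 232.1  -0. ]
pr r [544.8 264.5 155. ] [559.  233.6  -0.5]
post l [497.  344.2 155. ] [496.8 344.4 153.4]
post r [535.9 348.5 155. ] [535.9 348.6 153.9]
foot fl [462.9 247.5  12. ] [461.4 245.5   0.1]
foot fr [590.6 261.2  12. ] [592.9 259.3  -1.6]
foot bl [452.9 344.4  12. ] [452.5 344.6   9.3]
foot br [579.6 358.1  12. ] [579.8 358.3  10.4]
```

The hook handle centre is at (522,291) from both the handle and collar corners, and the stand yaw is about 0.108. I move over it, go down and grip.

Call:
{"method": "step_arm", "body": {"steps": [[-0.001,-0.049,0,0],[-0.001,-0.049,0.03,0],[-0.001,-0.049,0.08,0],[-0.001,-0.049,0.122,0],[-0.001,-0.049,0.122,0],[-0.001,-0.049,0.122,0]]}}

```text
clock: 5.25
tool_pos: [523.3, 291.0, 172.4]
tool_rot: [[0.994, 0.108, 0.005], [0.108, -0.994, 0.002], [0.006, -0.002, -1.0]]
contact_force: [0.6, 0.7, 0.9]
opening: 85.5
```

```bash
python3 - <<'E'
from plant import telemetry, grab_frame, boxes_of
import cv2,pickle
from H import *
st=telemetry.observe(); f=grab_frame("wrist"); pickle.dump((st,f),open("w3.pkl","wb"))
cv2.imwrite("pics/w3.png",f["frame"]); 
print(st["tool_pos"],st["tool_rot"],st["clock"],st["contact_force"])
E
```

```text
[523.25346039 291.0399904  172.40476913] [[ 0.99418279  0.10757164  0.00537804]
 [ 0.10756161 -0.99419616  0.00212155]
 [ 0.00557505 -0.00153074 -0.99998329]] 5.25 [0.60310461 0.74025428 0.90327288]
```

View pics/w3.png

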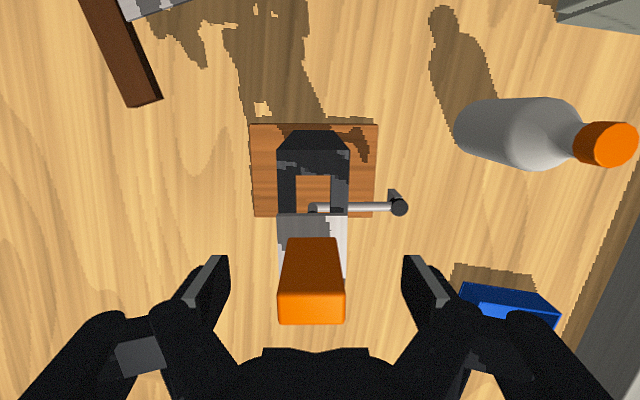

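```bash
python3 - <<'E'
from H import *
np.set_printoptions(precision=1,suppress=True)
st,f=load('w3.pkl'); T=toolT(st,f)
for p in [(360,208),(370,207),(380,206),(398,204),(398,212),(311,298),(311,318)]: print(p,deproj(f,*p,None,T))
for w in (283,288),(294,324): pass
hs=np.array([[278,294],[345,294],[280,323],[344,323]])
print([plane(f,*p,215,T) for p in hs])
E
```

```text
(360, 208) [559.7 295.3  88.6]
(370, 207) [567.3 297.4  90. ]
(380, 206) [575.5 298.7  88.5]
(398, 204) [589.1 302.4  90.3]
(398, 212) [590.8 295.4  89.1]
(311, 298) [521.  296.6 213.6]
(311, 318) [522.  286.9 213.4]
[array([507.9, 298. , 215. ]), array([533.9, 300.8, 215. ]), array([509.6, 284.4, 215. ]), array([535.4, 287.1, 215. ])]
```

Call:
{"method": "step_arm", "body": {"steps": [[-0.001,0,0.001,0],[-0.001,0,0.001,0],[-0.001,0,0.001,0],[-0.001,0,0.001,0],[-0.001,0,0.001,0],[-0.001,0,0.001,0],[-0.001,0,0.001,0],[-0.001,0,0.001,0]], "fingers": 0, "grip_force": 100}}

```text
clock: 6.3
tool_pos: [523.3, 291.5, 173.3]
tool_rot: [[0.994, 0.107, 0.008], [0.107, -0.994, 0.004], [0.008, -0.003, -1.0]]
contact_force: [0.2, -1.2, 5.6]
opening: 26.9
```

Call:
{"method": "step_arm", "body": {"steps": [[0,0,-0.006,0],[0,0,-0.014,0],[0,0,-0.014,0],[0,0.01,-0.014,0],[0,0.03,-0.014,0],[0,0.06,-0.014,0],[0,0.09,-0.02,0],[0,0.11,-0.026,0],[0,0.11,-0.026,0]]}}

```text
clock: 7.42
tool_pos: [535.5, 180.3, 199.7]
tool_rot: [[0.994, 0.105, 0.009], [0.105, -0.995, 0.004], [0.01, -0.003, -1.0]]
contact_force: [-0.5, 0.5, -2.1]
opening: 26.7
```

```bash
python3 - <<'E'
from plant import telemetry, grab_frame, boxes_of
import cv2,pickle
from H import *
np.set_printoptions(precision=3,suppress=True)
st=telemetry.observe(); f=grab_frame("side"); pickle.dump((st,f),open("s4.pkl","wb"))
g=grab_frame("wrist"); pickle.dump((st,g),open("w4.pkl","wb"))
crop(f,230,60,390,200,4,"pics/s4.png"); cv2.imwrite("pics/w4.png",g["frame"])
print(st["tool_pos"],st["tool_rot"],st["clock"],st["contact_force"],st["opening"])
E
```

```text
[535.504 180.289 199.715] [[ 0.994  0.105  0.009]
 [ 0.105 -0.995  0.004]
 [ 0.01  -0.003 -1.   ]] 7.425 [-0.519  0.495 -2.07 ] 26.689262090214044
```

View pics/s4.png

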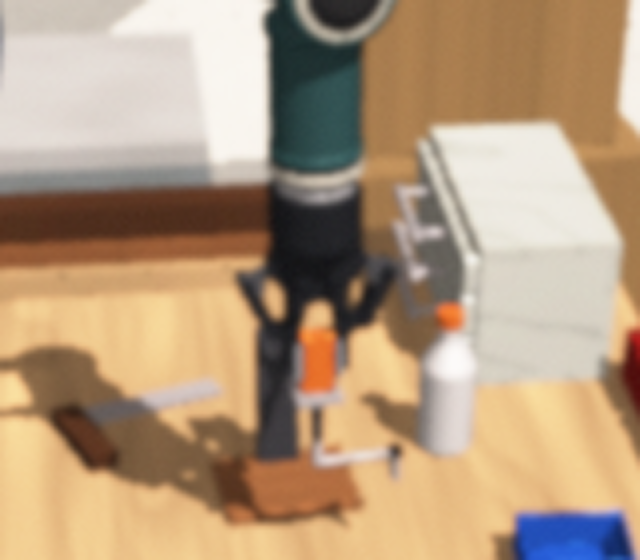

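View pics/w4.png

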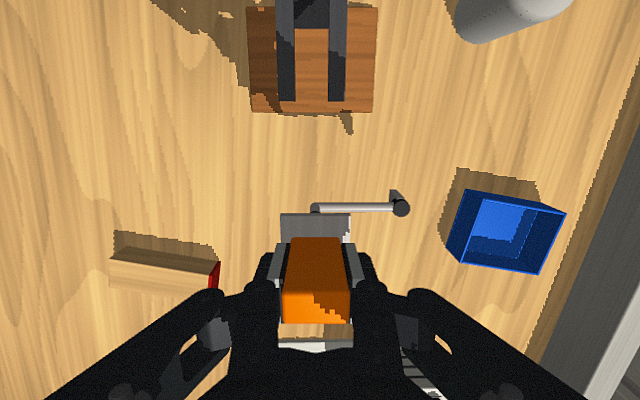

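The hook is held upright and free of the fork, with the foot end at (400,207) and the rod bend at (315,209) in the wrist picture. I measure the toe in tool axes.

```bash
python3 - <<'E'
from H import *
np.set_printoptions(precision=1,suppress=True)
st,f=load('w4.pkl'); T=f["T_tool_cam"]
for p in [(330,209),(360,208),(380,207),(392,206),(401,205),(401,212),(405,206),(300,225),(340,225)]: print(p,deproj(f,*p,None,T))
crop(f,270,180,430,250,5,'pics/w4c.png')
E
```

```text
(330, 209) [12.1  0.9 84.6]
(360, 208) [36.4  0.1 84.7]
(380, 207) [52.5 -0.8 84.9]
(392, 206) [62.3 -1.5 85.2]
(401, 205) [69.1 -2.8 83.8]
(401, 212) [69.8  3.4 84.6]
(405, 206) [72.6 -1.7 84.6]
(300, 225) [ -8.4 -14.1  14.5]
(340, 225) [ 14.3 -14.   14.7]
```

View pics/w4c.png

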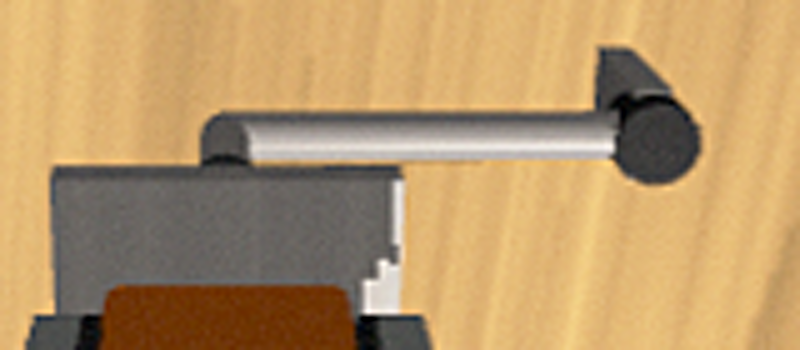

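```bash
python3 - <<'E'
from H import *
np.set_printoptions(precision=1,suppress=True)
st,f=load('w4.pkl'); T=f["T_tool_cam"]
for e in (-10,0,10,20,30):
    P=np.array([[x,y,114.5+e] for x in(64,70) for y in(-8,8)],float)
    print(e,((proj(f,P,T)-[270,180])*5).round().tolist())
E
```

```text
-10 [[595.0, 58.0], [589.0, 146.0], [630.0, 59.0], [623.0, 146.0]]
0 [[582.0, 43.0], [576.0, 128.0], [616.0, 43.0], [609.0, 128.0]]
10 [[570.0, 29.0], [564.0, 111.0], [602.0, 29.0], [596.0, 111.0]]
20 [[558.0, 15.0], [553.0, 95.0], [590.0, 15.0], [584.0, 95.0]]
30 [[548.0, 3.0], [542.0, 80.0], [578.0, 3.0], [572.0, 80.0]]
```

Call:
{"method": "step_arm", "body": {"steps": [[-0.074,0.312,0,-0.007],[-0.074,0.312,0,-0.007],[-0.074,0.312,0,-0.007],[-0.074,0.312,0,-0.007],[-0.074,0.312,0,-0.007],[-0.074,0.312,0,-0.007],[-0.074,0.312,0.04,-0.007],[-0.074,0.312,0.06,-0.007],[-0.074,0.312,0.06,-0.007],[-0.074,0.312,0.06,-0.007]]}}

```text
clock: 8.78
tool_pos: [496.1, -135.2, 138.3]
tool_rot: [[0.993, 0.115, 0.009], [0.115, -0.993, 0.004], [0.01, -0.003, -1.0]]
contact_force: [0.1, -0.8, -1.6]
opening: 27.0
```

```bash
python3 - <<'E'
from plant import telemetry, grab_frame, boxes_of
import cv2,pickle
from H import *
np.set_printoptions(precision=3,suppress=True)
st=telemetry.observe(); f=grab_frame("side"); pickle.dump((st,f),open("s5.pkl","wb"))
g=grab_frame("wrist"); pickle.dump((st,g),open("w5.pkl","wb"))
crop(f,270,180,410,290,5,"pics/s5.png"); cv2.imwrite("pics/w5.png",g["frame"])
print(st["tool_pos"],st["tool_rot"],st["clock"],st["contact_force"],st["opening"])
E
```

```text
[ 496.064 -135.207  138.291] [[ 0.993  0.115  0.009]
 [ 0.115 -0.993  0.004]
 [ 0.01  -0.003 -1.   ]] 8.775 [ 0.056 -0.845 -1.62 ] 27.000817051846663
```

View pics/s5.png

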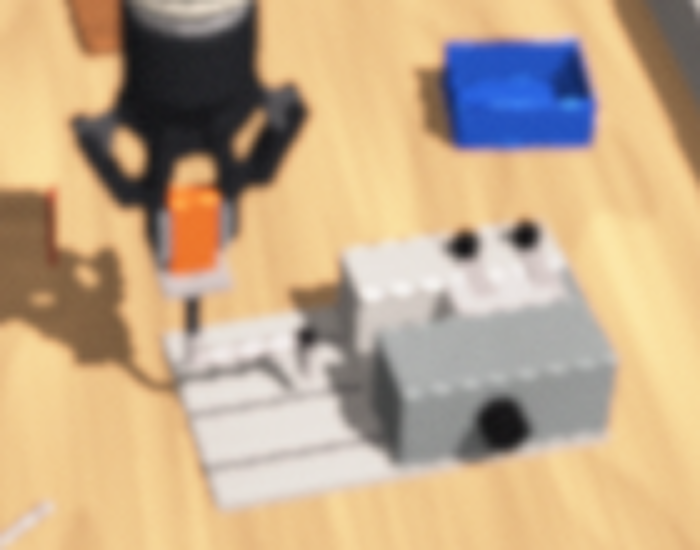

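View pics/w5.png

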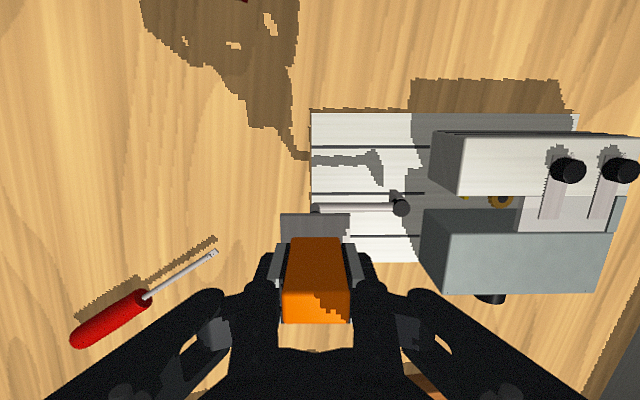

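```bash
python3 - <<'E'
from H import *
np.set_printoptions(precision=1,suppress=True)
st,f=load('w5.pkl'); T=toolT(st,f)
crop(f,380,120,640,300,3,'pics/w5c.png')
M=np.array([604.2,-124.3]);y=.112;R=np.array([[np.cos(y),np.sin(y)],[-np.sin(y),np.cos(y)]])
for n,p,z in [('nut',(501,199),13),('pl front l',(311,112),6),('blk front in',(423,208),68),('blk top front in',(449,233),68),('blk far out',(599,294),68),('fence front in',(465,195),68),('flap',(463,198),20)]:
    q=plane(f,*p,z,T); d=deproj(f,*p,None,T); print(n,q,d,'loc',R@(q[:2]-M),R@(d[:2]-M))
for p in [(390,208),(401,207),(404,207)]:
    q=deproj(f,*p,None,T); print('toe',q,R@(q[:2]-M))
print(R@(st["tool_pos"][:2]-M))
for k in("nut",):
    from plant import boxes_of
    print(boxes_of(k,"wrist")[:2])
E
```

```text
nut [ 674.4 -119.9   13. ] [ 674.6 -119.9   12.7] loc [70.2 -3.4] [70.4 -3.5]
pl front l [485.3 -62.1   6. ] [485.3 -62.2  -1.4] loc [-111.2   75.1] [-111.2   75. ]
blk front in [ 577.8 -120.8   68. ] [ 605.5 -139.8    4.1] loc [-25.8   6.4] [ -0.4 -15.6]
blk top front in [ 602.9 -138.8   68. ] [ 605.2 -140.4   63.9] loc [ -2.9 -14.3] [ -0.8 -16.1]
blk far out [ 747.2 -180.3   68. ] [ 834.4 -221.1   -2.7] loc [135.9 -71.6] [ 217.9 -121.9]
fence front in [ 607.2 -107.1   68. ] [ 608.6 -107.7   65.6] loc [ 4.9 16.8] [ 6.2 16. ]
flap [ 633.6 -121.3   20. ] [ 635.1 -122.    17.3] loc [29.5 -0.3] [30.9 -1.1]
toe [ 556.9 -127.7   54.8] [-47.4   1.9]
toe [ 565.5 -125.8   55. ] [-38.6   2.8]
toe [ 568.2 -125.7   54.5] [-36.    2.6]
[-108.7    1.2]
[{'extent': [487.6, 195.2, 516.8, 208.6], 'conf': 0.83}, {'extent': [312.7, 110.2, 638.7, 305.4], 'conf': 0.53}]
```

View pics/w5c.png

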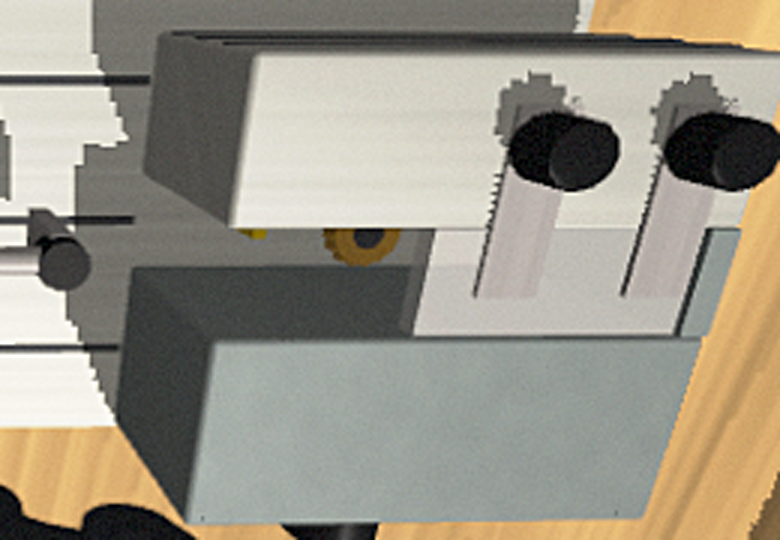

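Call:
{"method": "step_arm", "body": {"steps": [[0,0.005,0.008,0.003],[0,0.005,0.014,0.003],[0,0.005,0.014,0.003],[0,0.005,0.015,0.003]]}}

```text
clock: 9.43
tool_pos: [497.0, -140.8, 123.8]
tool_rot: [[0.994, 0.111, 0.011], [0.111, -0.994, 0.004], [0.011, -0.002, -1.0]]
contact_force: [0.7, -0.5, -2.3]
opening: 26.8
```

Call:
{"method": "step_arm", "body": {"steps": [[0,0,0.001,0]]}}

```text
clock: 9.55
tool_pos: [497.1, -140.9, 122.8]
tool_rot: [[0.994, 0.111, 0.011], [0.111, -0.994, 0.004], [0.011, -0.002, -1.0]]
contact_force: [-0.4, -0.2, -2.0]
opening: 26.8
```

Call:
{"method": "step_arm", "body": {"steps": [[0,0,0.001,0]]}}

```text
clock: 9.68
tool_pos: [497.2, -140.9, 121.9]
tool_rot: [[0.994, 0.111, 0.011], [0.111, -0.994, 0.004], [0.011, -0.002, -1.0]]
contact_force: [-0.4, 0.4, -2.2]
opening: 26.7
```

Call:
{"method": "step_arm", "body": {"steps": [[0,0,0.001,0]]}}

```text
clock: 9.8
tool_pos: [497.3, -140.9, 120.9]
tool_rot: [[0.994, 0.111, 0.011], [0.111, -0.994, 0.004], [0.011, -0.002, -1.0]]
contact_force: [0.8, -0.5, -2.2]
opening: 27.1
```

Call:
{"method": "step_arm", "body": {"steps": [[0,0,0.001,0]]}}

```text
clock: 9.93
tool_pos: [497.3, -140.9, 119.8]
tool_rot: [[0.994, 0.111, 0.011], [0.111, -0.994, 0.003], [0.011, -0.002, -1.0]]
contact_force: [-0.4, 0.1, -2.1]
opening: 26.8
```

Call:
{"method": "step_arm", "body": {"steps": [[0,0,0.001,0]]}}

```text
clock: 10.05
tool_pos: [497.4, -140.8, 118.8]
tool_rot: [[0.994, 0.111, 0.011], [0.111, -0.994, 0.003], [0.012, -0.002, -1.0]]
contact_force: [-0.2, -0.5, -1.7]
opening: 26.8
```

Call:
{"method": "step_arm", "body": {"steps": [[0,0,0.001,0]]}}

```text
clock: 10.18
tool_pos: [497.4, -140.9, 118.0]
tool_rot: [[0.994, 0.111, 0.011], [0.111, -0.994, 0.003], [0.012, -0.002, -1.0]]
contact_force: [-1.7, 0.2, -0.5]
opening: 26.8
```

Call:
{"method": "step_arm", "body": {"steps": [[0,0,0.001,0]]}}

```text
clock: 10.3
tool_pos: [497.4, -141.0, 117.3]
tool_rot: [[0.994, 0.111, 0.011], [0.111, -0.994, 0.003], [0.011, -0.002, -1.0]]
contact_force: [-2.0, -0.5, 1.4]
opening: 26.7
```

Call:
{"method": "step_arm", "body": {"steps": [[0,-0.001,-0.01,0],[0,-0.001,-0.02,0],[0,-0.001,-0.02,0],[0.02,-0.001,-0.02,0],[0.04,-0.001,-0.0197,0],[0.06,-0.001,-0.0195,0],[0.08,-0.001,-0.0192,0],[0.095,-0.001,-0.019,0],[0.095,-0.001,-0.019,0]]}}

```text
clock: 11.42
tool_pos: [592.7, -129.3, 137.1]
tool_rot: [[0.994, 0.112, 0.011], [0.112, -0.994, 0.003], [0.011, -0.002, -1.0]]
contact_force: [-0.4, 1.0, -1.8]
opening: 26.8
```

```bash
python3 - <<'E'
from plant import telemetry, grab_frame, boxes_of
import cv2,pickle
from H import *
np.set_printoptions(precision=2,suppress=True)
st=telemetry.observe(); 
g=grab_frame("wrist"); pickle.dump((st,g),open("w6.pkl","wb"))
crop(g,240,90,640,300,2,"pics/w6.png")
M=np.array([604.2,-124.3]);y=.112;R=np.array([[np.cos(y),np.sin(y)],[-np.sin(y),np.cos(y)]])
print(st["tool_pos"],R@(st["tool_pos"][:2]-M),st["clock"],st["contact_force"],st["tool_rot"][2])
T=toolT(st,g)
for p in [(380,207),(390,207),(401,207)]:
    q=deproj(g,*p,None,T); print('toe',q,R@(q[:2]-M))
E
```

```text
[ 592.71 -129.25  137.08] [-11.97  -3.64] 11.425 [-0.38  0.96 -1.82] [ 0.01 -0.   -1.  ]
toe [ 645.66 -122.21   53.24] [41.44 -2.56]
toe [ 653.89 -121.5    52.69] [49.7  -2.78]
toe [ 658.49 -116.84   64.81] [54.78  1.35]
```

View pics/w6.png

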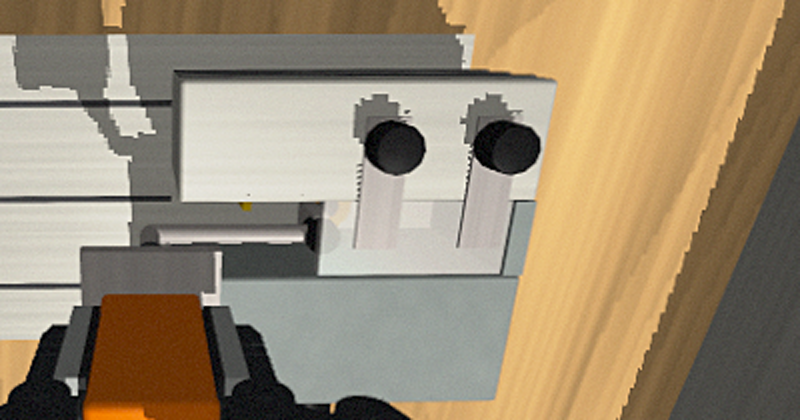

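The toe end is passing under the guard edge at crop (320,235), centred in the gap with a near-zero contact reading. I continue in, then lower.

Call:
{"method": "step_arm", "body": {"steps": [[0.02,0,0,0],[0.041,0,0.0005,0],[0.041,0,0.0005,0],[0.041,0,0.0005,0]]}}

```text
clock: 11.98
tool_pos: [631.2, -124.7, 136.5]
tool_rot: [[0.994, 0.111, 0.008], [0.111, -0.994, 0.004], [0.009, -0.003, -1.0]]
contact_force: [-1.0, 0.0, -2.0]
opening: 26.6
```

```bash
python3 - <<'E'
from plant import telemetry, grab_frame, boxes_of
import cv2,pickle
from H import *
np.set_printoptions(precision=4,suppress=True)
st=telemetry.observe(); 
g=grab_frame("wrist"); pickle.dump((st,g),open("w7.pkl","wb"))
crop(g,240,90,640,300,2,"pics/w7.png")
M=np.array([604.2,-124.3]);y=.112;R=np.array([[np.cos(y),np.sin(y)],[-np.sin(y),np.cos(y)]])
print(st["tool_pos"],R@(st["tool_pos"][:2]-M),st["clock"],st["contact_force"],st["tool_rot"])
E
```

```text
[ 631.1923 -124.7172  136.4758] [26.7765 -3.4314] 11.975 [-1.0333  0.0038 -2.0192] [[ 0.9937  0.1114  0.0085]
 [ 0.1114 -0.9938  0.0036]
 [ 0.0088 -0.0026 -1.    ]]
```

View pics/w7.png

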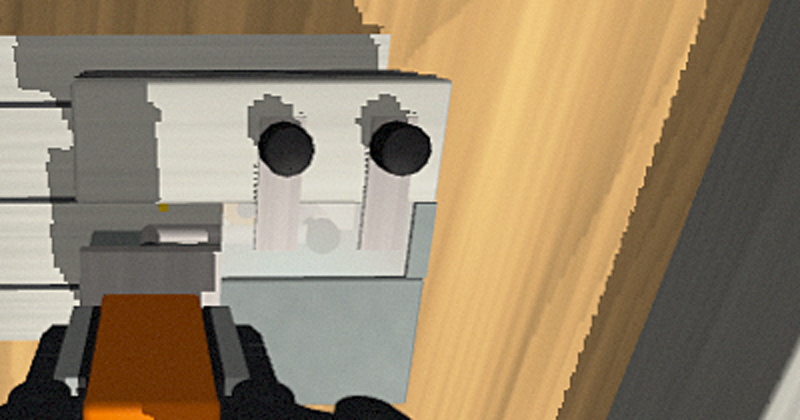

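Call:
{"method": "step_arm", "body": {"steps": [[0,0,0.006,0],[0,0,0.012,0],[0,0,0.0155,0],[0,0,0.0155,0]]}}

```text
clock: 12.52
tool_pos: [630.8, -124.6, 120.3]
tool_rot: [[0.994, 0.111, 0.007], [0.111, -0.994, 0.004], [0.008, -0.003, -1.0]]
contact_force: [-0.3, -0.1, -2.4]
opening: 26.7
```

Call:
{"method": "step_arm", "body": {"steps": [[0,0,0.0013,0]]}}

```text
clock: 12.65
tool_pos: [631.1, -124.7, 119.2]
tool_rot: [[0.994, 0.111, 0.008], [0.111, -0.994, 0.004], [0.008, -0.003, -1.0]]
contact_force: [0.2, -0.8, -1.5]
opening: 26.8
```

Call:
{"method": "step_arm", "body": {"steps": [[0,0,0.001,0]]}}

```text
clock: 12.78
tool_pos: [631.2, -124.7, 118.5]
tool_rot: [[0.994, 0.111, 0.008], [0.111, -0.994, 0.004], [0.008, -0.003, -1.0]]
contact_force: [-0.9, -0.0, -0.2]
opening: 26.5
```

Call:
{"method": "step_arm", "body": {"steps": [[0,0,0.0008,0]]}}

```text
clock: 12.9
tool_pos: [631.2, -124.8, 118.1]
tool_rot: [[0.994, 0.111, 0.008], [0.111, -0.994, 0.004], [0.008, -0.003, -1.0]]
contact_force: [-1.7, -0.2, 0.8]
opening: 26.9
```

Call:
{"method": "step_arm", "body": {"steps": [[0,0,0.0002,0]]}}

```text
clock: 13.02
tool_pos: [631.2, -124.8, 118.3]
tool_rot: [[0.994, 0.111, 0.008], [0.111, -0.994, 0.003], [0.008, -0.003, -1.0]]
contact_force: [-1.7, 0.6, -0.1]
opening: 27.0
```

Call:
{"method": "step_arm", "body": {"steps": [[-0.003,0,0.0005,0],[-0.006,0,0.0005,0],[-0.009,0,0.0005,0]]}}

```text
clock: 13.4
tool_pos: [622.7, -125.9, 118.2]
tool_rot: [[0.994, 0.111, 0.01], [0.111, -0.994, 0.003], [0.01, -0.002, -1.0]]
contact_force: [1.6, 0.0, 0.2]
opening: 26.7
```

Call:
{"method": "step_arm", "body": {"steps": [[-0.003,0,0.0005,0],[-0.006,0,0.0006,0],[-0.009,0,0.0006,0],[-0.012,0,0.0005,0]]}}

```text
clock: 13.9
tool_pos: [610.9, -127.3, 117.7]
tool_rot: [[0.994, 0.111, 0.01], [0.111, -0.994, 0.003], [0.011, -0.002, -1.0]]
contact_force: [2.5, 1.1, 0.9]
opening: 26.6
```

```bash
cat > look.py <<'E'
from plant import telemetry, grab_frame, boxes_of
import cv2,pickle,sys
from H import *
np.set_printoptions(precision=4,suppress=True)
st=telemetry.observe(); n=sys.argv[1]
g=grab_frame("wrist"); pickle.dump((st,g),open(n+".pkl","wb"))
crop(g,240,90,640,300,2,f"pics/{n}.png")
M=np.array([604.2,-124.3]);y=.112;R=np.array([[np.cos(y),np.sin(y)],[-np.sin(y),np.cos(y)]])
print(st["tool_pos"],R@(st["tool_pos"][:2]-M),st["clock"],st["contact_force"],st["tool_rot"])
E
python3 look.py w8
```

```text
[ 610.8839 -127.3041  117.7447] [ 6.3062 -3.7323] 13.9 [2.4537 1.1023 0.946 ] [[ 0.9937  0.1113  0.0104]
 [ 0.1113 -0.9938  0.0031]
 [ 0.0107 -0.0019 -0.9999]]
```

View pics/w8.png

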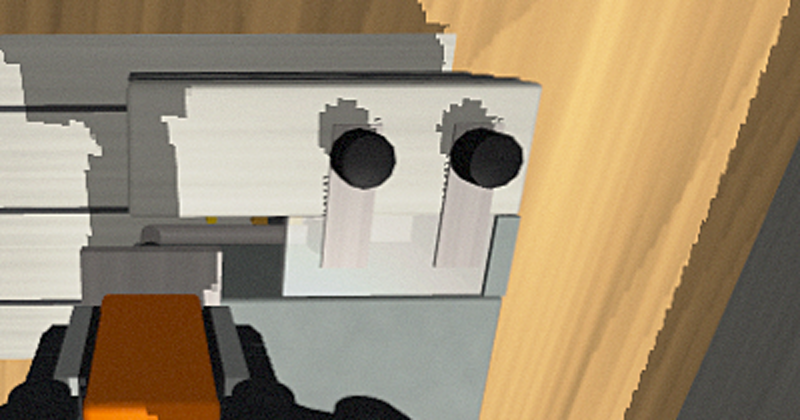

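Call:
{"method": "step_arm", "body": {"steps": [[-0.003,0,0.0003,0],[-0.006,0,0.0003,0],[-0.009,0,0.0002,0],[-0.012,0,0.0002,0]]}}

```text
clock: 14.45
tool_pos: [598.5, -128.7, 117.5]
tool_rot: [[0.994, 0.111, 0.01], [0.111, -0.994, 0.003], [0.01, -0.002, -1.0]]
contact_force: [1.7, 0.2, 1.4]
opening: 26.7
```

Call:
{"method": "step_arm", "body": {"steps": [[-0.003,0,0.0002,0],[-0.006,0,0.0002,0],[-0.009,0,0.0002,0],[-0.012,0,0.0002,0]]}}

```text
clock: 14.95
tool_pos: [586.9, -130.2, 117.4]
tool_rot: [[0.994, 0.111, 0.011], [0.111, -0.994, 0.003], [0.012, -0.002, -1.0]]
contact_force: [3.7, 0.5, 0.9]
opening: 26.7
```

```bash
python3 look.py w9
```

```text
[ 586.8598 -130.1625  117.3666] [-17.8868  -3.8877] 14.95 [3.747  0.46   0.9182] [[ 0.9937  0.1113  0.0113]
 [ 0.1112 -0.9938  0.0029]
 [ 0.0116 -0.0016 -0.9999]]
```

View pics/w9.png

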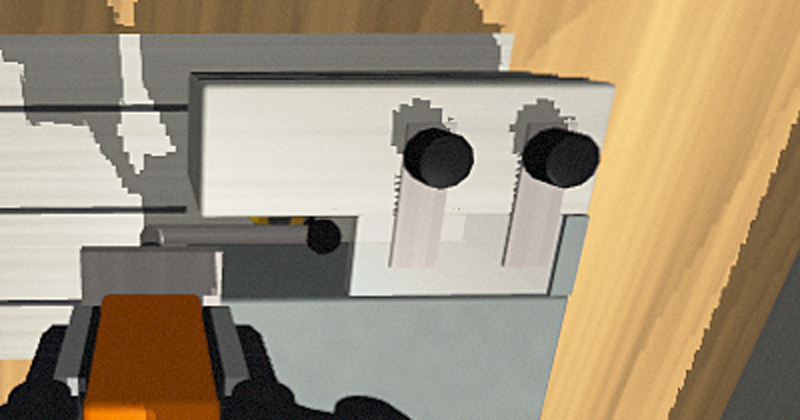

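The nut sits ahead of the foot at crop (290,220), right at the flap, with the contact force about 3 N. I keep drawing gently.

Call:
{"method": "step_arm", "body": {"steps": [[-0.003,0,0.0003,0],[-0.006,0,0.0003,0],[-0.009,0,0.0003,0],[-0.012,0,0.0002,0]]}}

```text
clock: 15.5
tool_pos: [575.3, -132.2, 117.5]
tool_rot: [[0.994, 0.111, 0.013], [0.111, -0.994, 0.002], [0.013, -0.0, -1.0]]
contact_force: [6.1, -1.1, 0.2]
opening: 27.0
```

Call:
{"method": "step_arm", "body": {"steps": [[-0.003,0,0.0003,0],[-0.006,0,0.0003,0],[-0.009,0,0.0002,0],[-0.012,0,0.0002,0]]}}

```text
clock: 16.0
tool_pos: [563.2, -133.4, 117.1]
tool_rot: [[0.994, 0.111, 0.013], [0.111, -0.994, 0.002], [0.013, -0.0, -1.0]]
contact_force: [4.5, 0.6, 1.2]
opening: 26.7
```

```bash
python3 look.py w10
```

```text
[ 563.2012 -133.3701  117.1112] [-41.7557  -4.431 ] 16.0 [4.4754 0.6182 1.2308] [[ 0.9937  0.1111  0.0131]
 [ 0.1111 -0.9938  0.0019]
 [ 0.0132 -0.0004 -0.9999]]
```

View pics/w10.png

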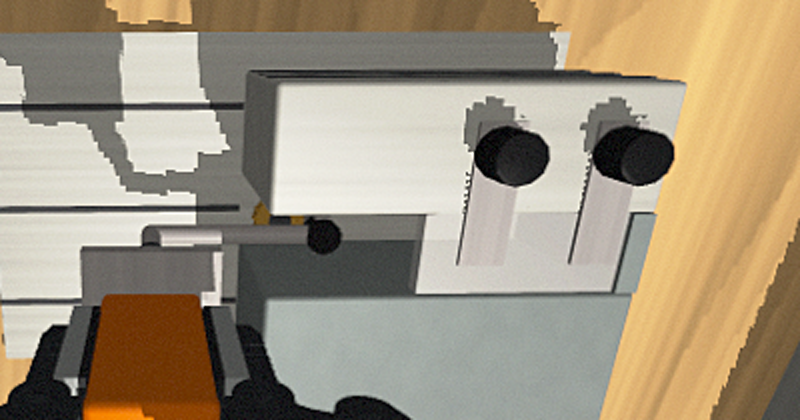

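Call:
{"method": "step_arm", "body": {"steps": [[-0.003,-0.0003,0.0002,0],[-0.006,-0.0005,0.0002,0],[-0.009,-0.0005,0.0001,0],[-0.012,-0.0005,0.0001,0]]}}

```text
clock: 16.55
tool_pos: [550.2, -134.4, 116.7]
tool_rot: [[0.994, 0.111, 0.012], [0.111, -0.994, 0.002], [0.012, -0.0, -1.0]]
contact_force: [3.2, -0.3, 1.1]
opening: 26.7
```

Call:
{"method": "step_arm", "body": {"steps": [[-0.003,0,0.0003,0],[-0.006,0,0.0003,0],[-0.009,0,0.0002,0],[-0.012,0,0.0002,0]]}}

```text
clock: 17.05
tool_pos: [538.1, -135.6, 116.5]
tool_rot: [[0.994, 0.111, 0.012], [0.111, -0.994, 0.002], [0.012, -0.0, -1.0]]
contact_force: [3.9, -0.1, 3.4]
opening: 27.0
```

```bash
python3 look.py w11
```

```text
[ 538.0879 -135.6368  116.454 ] [-66.9649  -3.8767] 17.05 [ 3.9033 -0.0574  3.3568] [[ 0.9937  0.1113  0.0117]
 [ 0.1113 -0.9938  0.0018]
 [ 0.0118 -0.0005 -0.9999]]
```

View pics/w11.png

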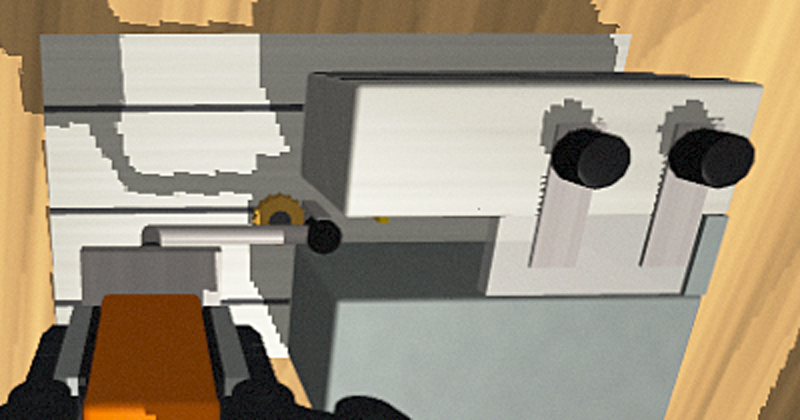

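Call:
{"method": "step_arm", "body": {"steps": [[-0.003,0,-0.0003,0],[-0.006,0,-0.0003,0],[-0.009,0,-0.0003,0],[-0.012,0,-0.0003,0]]}}

```text
clock: 17.6
tool_pos: [525.5, -137.0, 116.5]
tool_rot: [[0.994, 0.111, 0.011], [0.111, -0.994, 0.002], [0.011, -0.001, -1.0]]
contact_force: [3.2, 0.6, 2.4]
opening: 26.8
```

Call:
{"method": "step_arm", "body": {"steps": [[-0.003,0,0.0001,0],[-0.006,0,0.0001,0],[-0.009,0,0,0],[-0.012,0,0,0]]}}

```text
clock: 18.1
tool_pos: [513.5, -138.4, 116.4]
tool_rot: [[0.994, 0.111, 0.011], [0.111, -0.994, 0.002], [0.011, -0.001, -1.0]]
contact_force: [3.2, 0.8, 3.1]
opening: 26.4
```

Call:
{"method": "step_arm", "body": {"steps": [[-0.003,0,0.0001,0],[-0.006,0,0.0001,0],[-0.009,0,0,0],[-0.012,0,0,0],[-0.012,0,0,0]]}}

```text
clock: 18.73
tool_pos: [501.1, -139.8, 116.2]
tool_rot: [[0.994, 0.111, 0.011], [0.111, -0.994, 0.002], [0.011, -0.001, -1.0]]
contact_force: [2.0, 0.1, 3.3]
opening: 26.9
```

```bash
python3 look.py w12
```

```text
[ 501.0883 -139.773   116.2459] [-104.195    -3.8516] 18.725 [1.9999 0.075  3.3041] [[ 0.9938  0.1111  0.0106]
 [ 0.1111 -0.9938  0.0018]
 [ 0.0108 -0.0006 -0.9999]]
```

View pics/w12.png

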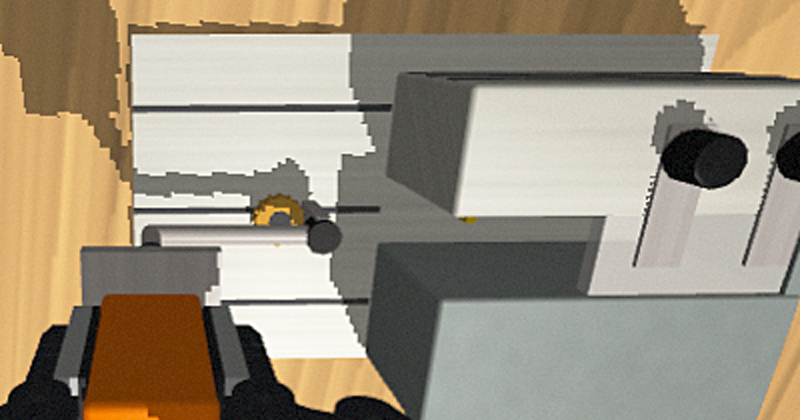

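The nut is fully out at crop (280,215), about 48 mm in front of the mouth on the open plate, and the flap has sprung back. I ease off and lift straight up.

Call:
{"method": "step_arm", "body": {"steps": [[0.002,0,0,0],[0.003,0,-0.003,0],[0.003,0,-0.02,0],[0.003,0,-0.05,0],[0.003,0,-0.084,0],[0.003,0,-0.084,0]]}}

```text
clock: 19.52
tool_pos: [504.6, -140.0, 203.3]
tool_rot: [[0.994, 0.111, 0.015], [0.111, -0.994, 0.0], [0.015, 0.001, -1.0]]
contact_force: [-0.3, -1.6, -3.1]
opening: 26.8
```

```bash
python3 look.py w13
```

```text
[ 504.6387 -139.9774  203.2774] [-100.6897   -4.4516] 19.525 [-0.286  -1.6132 -3.0513] [[ 0.9937  0.1114  0.0148]
 [ 0.1114 -0.9938  0.0003]
 [ 0.0148  0.0013 -0.9999]]
```

View pics/w13.png

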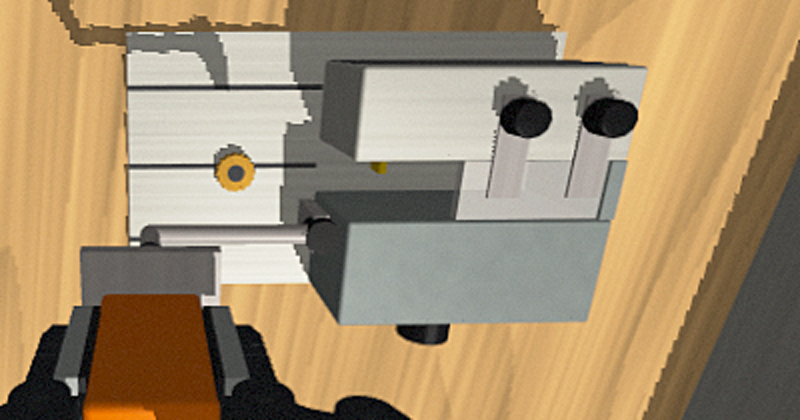

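Call:
{"method": "step_arm", "body": {"steps": [[0.066,-0.315,0.004,0.005],[0.066,-0.315,0.004,0.005],[0.066,-0.315,0.004,0.005],[0.066,-0.315,0.004,0.005],[0.066,-0.315,0.004,0.005],[0.066,-0.315,0.004,0.005],[0.066,-0.315,0.004,0.005],[0.066,-0.315,0.004,0.005]]}}

```text
clock: 20.58
tool_pos: [533.2, 179.2, 196.8]
tool_rot: [[0.994, 0.105, 0.009], [0.105, -0.994, 0.0], [0.009, 0.001, -1.0]]
contact_force: [1.2, 0.1, -3.5]
opening: 26.8
```

```bash
python3 look.py w14; python3 - <<'E'
from H import *
st,f=load('w14.pkl'); cv2.imwrite('pics/w14f.png',f['frame'])
st,f=load('w14.pkl');T=f["T_tool_cam"]
np.set_printoptions(precision=1,suppress=True)
for p in [(330,209),(360,208),(380,207),(300,225),(340,225)]: print(p,deproj(f,*p,None,T))
E
```

```text
[533.2    179.2459 196.8179] [-36.629  309.5794] 20.575 [ 1.191   0.0935 -3.487 ] [[ 0.9944  0.1052  0.0094]
 [ 0.1052 -0.9944  0.0001]
 [ 0.0094  0.0009 -1.    ]]
(330, 209) [12.1  0.4 83.3]
(360, 208) [36.5  0.3 85.4]
(380, 207) [52.6 -0.6 85.3]
(300, 225) [ -8.4 -14.2  14.2]
(340, 225) [ 14.3 -14.1  14.5]
```

View pics/w14f.png

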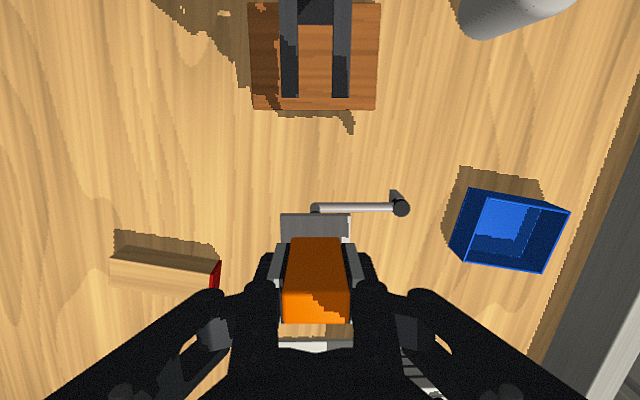

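Call:
{"method": "step_arm", "body": {"steps": [[0.002,-0.02,0.009,-0.002],[0.002,-0.05,0.009,-0.002],[0.002,-0.075,0.009,-0.002],[0.002,-0.1,0.009,-0.002],[0.002,-0.113,0.009,-0.002],[0.002,-0.113,0.009,-0.002],[0.002,-0.113,0.009,-0.002]]}}

```text
clock: 21.5
tool_pos: [523.7, 290.9, 187.9]
tool_rot: [[0.994, 0.106, 0.01], [0.106, -0.994, -0.0], [0.01, 0.001, -1.0]]
contact_force: [0.7, -0.4, -1.7]
opening: 26.6
```

```bash
python3 look.py w15; python3 - <<'E'
from H import *
st,f=load('w15.pkl'); cv2.imwrite('pics/w15f.png',f['frame'])
E
```

```text
[523.7458 290.9296 187.9181] [-33.5415 421.62  ] 21.5 [ 0.7435 -0.3666 -1.6558] [[ 0.9943  0.1061  0.0098]
 [ 0.1061 -0.9944 -0.0002]
 [ 0.0098  0.0013 -1.    ]]
```

View pics/w15f.png

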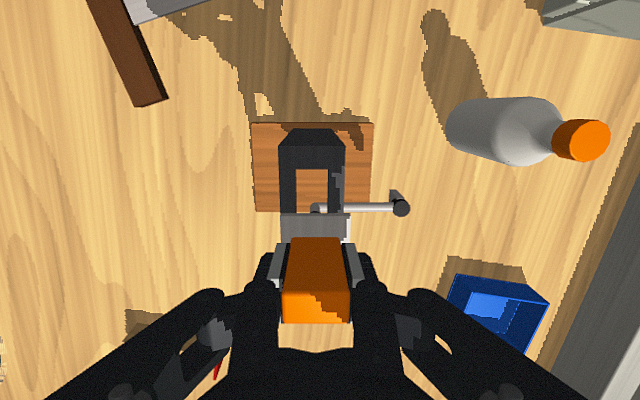

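Call:
{"method": "step_arm", "body": {"steps": [[-0.0015,0,0.004,0],[-0.0015,0,0.009,0],[-0.0015,0,0.012,0],[-0.0015,0,0.013,0]]}}

```text
clock: 22.05
tool_pos: [522.2, 290.5, 174.5]
tool_rot: [[0.994, 0.106, 0.009], [0.106, -0.994, -0.0], [0.009, 0.001, -1.0]]
contact_force: [-0.1, 0.4, -3.1]
opening: 26.8
```

Call:
{"method": "step_arm", "body": {"steps": [[0,0,0.0007,0],[0,0,0.0012,0]]}}

```text
clock: 22.3
tool_pos: [522.3, 290.5, 173.4]
tool_rot: [[0.994, 0.106, 0.009], [0.106, -0.994, -0.0], [0.009, 0.001, -1.0]]
contact_force: [0.3, -0.7, -1.1]
opening: 26.6
```

Call:
{"method": "step_arm", "body": {"steps": [[0,0,0.0007,0],[0,0,0.0007,0]]}}

```text
clock: 22.55
tool_pos: [522.3, 290.5, 173.3]
tool_rot: [[0.994, 0.106, 0.01], [0.106, -0.994, -0.0], [0.009, 0.001, -1.0]]
contact_force: [-0.7, -1.1, 1.9]
opening: 26.9
```

The collar rests on the fork, with force up about 4 N at the same height as when it was taken. I open the fingers and back straight up.

Call:
{"method": "step_arm", "body": {"steps": [[0,0,0,0],[0,0,0,0],[0,0,0,0],[0,0,0,0],[0,0,0,0],[0,0,0,0],[0,0,0,0]], "fingers": 1, "grip_force": 30}}

```text
clock: 23.42
tool_pos: [522.3, 290.5, 173.3]
tool_rot: [[0.994, 0.106, 0.01], [0.106, -0.994, -0.0], [0.009, 0.001, -1.0]]
contact_force: [-0.6, 0.1, 0.2]
opening: 85.5
```

Call:
{"method": "step_arm", "body": {"steps": [[0,0,-0.02,0],[0,0,-0.06,0],[0,0,-0.1,0],[0,0.03,-0.12,0],[0,0.05,-0.12,0],[0,0.05,-0.12,0],[0,0.05,-0.12,0],[0,0.05,-0.12,0]]}}

```text
clock: 24.42
tool_pos: [525.9, 241.2, 292.0]
tool_rot: [[0.994, 0.106, 0.007], [0.106, -0.994, -0.001], [0.007, 0.002, -1.0]]
contact_force: [0.8, 0.3, -0.2]
opening: 85.5
```

```bash
python3 look.py w16; python3 - <<'E'
from H import *
from plant import grab_frame
st,f=load('w16.pkl'); cv2.imwrite('pics/w16f.png',f['frame'])
s=grab_frame('side'); pickle.dump(s,open('s16.pkl','wb')); crop(s,270,120,410,290,3.5,'pics/s16.png')
s=grab_frame('scene');  crop(s,140,170,470,300,2.4,'pics/c16.png')
E
```

```text
[525.8695 241.2321 292.0217] [-36.9856 371.9966] 24.425 [ 0.8109  0.3308 -0.167 ] [[ 0.9943  0.1063  0.0074]
 [ 0.1063 -0.9943 -0.0009]
 [ 0.0072  0.0017 -1.    ]]
```

View pics/w16f.png

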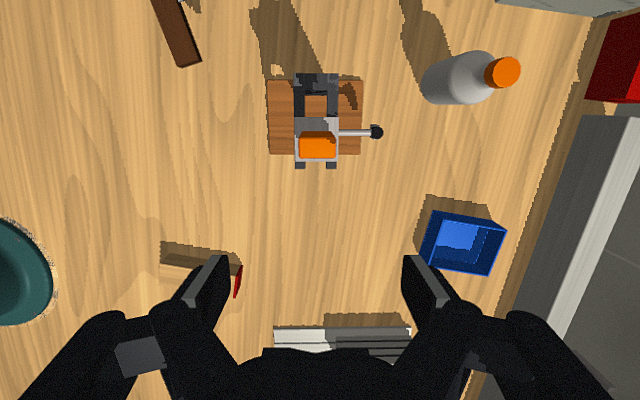

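View pics/s16.png

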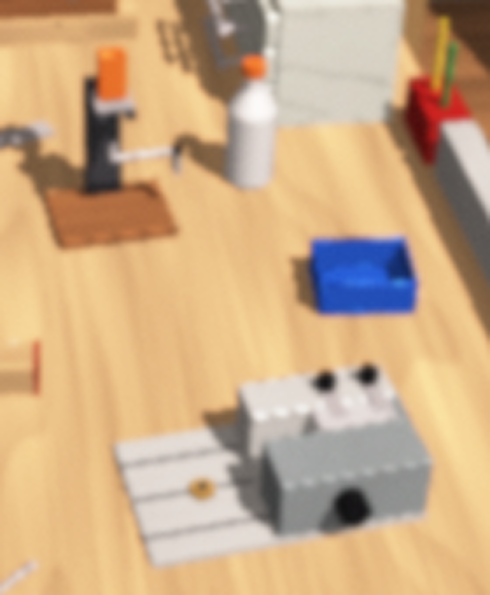

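View pics/c16.png

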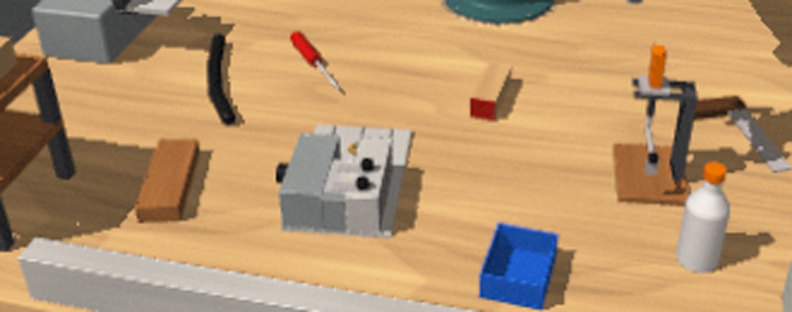

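The hook hangs on its fork: handle at (317,146) in the wrist view, collar centred on the prongs. In the side crop the nut lies on the open plate at (202,488), and the bystanders are unmoved. I hand in.

```bash
python3 -c "
from plant import hand_in,telemetry
print(hand_in()); print(telemetry.observe()['clock'])"
```

```text
the job is handed in; nothing more can be done
None
the job is handed in; nothing more can be done
```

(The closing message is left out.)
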